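Load the battery magazine in order

TASK

The gravity-feed battery magazine on the worktop has one blue battery waiting at its outlet. Load the red battery next and then the green one through the open mouth at the top of the ramp, so that they roll down and lie in a row behind the blue one and will come out in the order blue, red, green. Leave the dosing cup, the tape roll and the white clothes peg where they are.

Things in the scene. Friction and masses are not known exactly. Their poses are not given: they have to be found in the camera images.
- magazine: white plastic gravity-feed battery magazine, fixed: a ramp in a 58 mm wide channel on a base 176 x 74 mm. Origin under the base centre at worktop height; x points level along the ramp, uphill; y across it; z up. The ramp floor climbs 24 degrees towards +x, from 20 mm high at the grey stop (x = -78 mm) to 87 mm at the upper end (x = +73 mm). Side walls stand 26 mm above the floor
- mouth (a point): point on the ramp floor, mid-channel, at the middle of the open loading mouth (103 mm long up the slope; low 10 mm lip at its upper end; grey flared guides on the walls, up to 38 mm above the floor). A battery let go across it, its axis along the magazine's y, rolls down by itself in about a second until it meets the one before it
- place_1 (a point): centre of the first battery in line, against the grey stop (13 mm high) at the low end, the outlet
- place_2 (a point): where the centre of the second battery in line lies, 16 mm further up the slope, under the clear flat cover, which lies 26 mm above the ramp floor (top face 29 mm) from 14 to 62 mm up the slope from the stop; the mouth begins where it ends
- place_3 (a point): where the centre of the third battery in line lies, another 16 mm up the slope, under the clear cover
- red_battery: loose battery with a red sleeve and a pale end, about 17 mm thick and 50 mm long, 23 g, lying on its side on the worktop; origin on its underside as it lay at the start (it turns with the battery as it rolls, so use the centre point for position); its y axis is the battery's long axis, level whenever it lies on its side
- red_battery_center (a point): centre of the red battery, on its axis, 8.4 mm above the worktop at the start
- green_battery: loose battery with a green sleeve and a steel end, 15 mm thick and 50 mm long, 24 g, lying on its side on the worktop; origin on its underside as it lay at the start (it turns with the battery as it rolls, so use the centre point for position); its y axis is the battery's long axis, level whenever it lies on its side
- green_battery_center (a point): centre of the green battery, on its axis, 7.5 mm above the worktop at the start
- blue_battery: loose battery with a blue sleeve and a steel end, 15 mm thick and 50 mm long, already lying across the magazine against the stop; origin on its underside as it lay at the start (it turns with the battery as it rolls, so use the centre point for position); its y axis is the battery's long axis, level whenever it lies on its side
- blue_battery_center (a point): centre of the blue battery, on its axis
- dosing_cup: grey-white round dosing cup, 66 mm wide and 50 mm high, standing on the worktop; origin under its centre; bystander
- tape_roll: roll of black tape lying flat, 58 mm wide and 19 mm high; origin under its centre; bystander
- white_peg: white clothes peg lying flat, 72 mm long, 15 mm wide, 12 mm high; origin under its centre; bystander

How it is judged:
By the outcome, as a careful person would: the job done as asked, in the order asked, and still so for the second after the job is handed in, with the robot touching nothing.
It also fails if it takes over 48 s, if anything falls off the work surface, if the arm or the gripper's body presses on something with over 40 N, if the wrist force passes 120 N, or if a joint passes its speed limit or range.

ROBOT

A 6-joint arm with a two-finger parallel gripper is mounted at the origin on a cart in front of the work surface, level with it; the furniture and walls round the work are solid. World frame = base frame: x ahead of the robot, y to its left, z up, the work surface at z = 0. Lengths are in m, angles in rad, forces in N, time in s.
With the tool pointing down it reaches from about 0.375 to 0.9 m from the base axis. Payload 3.1 kg.
Tool frame: the origin (TCP) lies at the very end of the fingers, on their centre line; the grasp point (between the pads) lies 19 mm behind it; z points along the fingers, y is the line along which they close (so a half turn about z gives the same grasp; the last joint's range is limited). The gripper opens to 87 mm and grips with 3 to 60 N. Pads are 19 mm wide; open, the fingers measure 117 mm over their backs; the gripper's body (75 mm by 190 mm) begins 51 mm behind the grasp point.
Start: joints at [-1.286, 0.527, 1.433, -0, 1.181, -0.178], TCP at [0.279, -0.559, 0.223] pointing down, gripper open.
Joint ranges: [-3.08, 3.08], [-0.75, 2.2], [0.22, 2.44], [-1.43, 4.57], [0, 2.65], [-2.85, 2.85]. Speed limits (rad/s): [2.79, 2.79, 3.14, 3.14, 3.14, 3.14].

INTERFACE

Orientations are given as a unit quaternion [x, y, z, w].
In Python, from rig import robot gives the robot as it stands. The module is installed in compiled form; this text tells all that it offers.
- The arm moves only by the tool servo_tool, never from a script. Its argument "rows" is one flat list of numbers, 5 for each row, row after row: the closure, from -1 (fully open) to 1 (shut), so that 0 is half open, then the shift along the tool's x, y, z in m, then the turn about the tool's z in degrees. A call has 1 to 5 rows; each row shifts and turns the commanded pose from where the row before left it, along the tool's axes as they then stand; what a row does not reach is not made up. A row lasts 1/12 s, in which the tool goes at most 41.7 mm and 7.16 degrees, less where a joint would pass 70% of its speed; a pose out of reach is approached as far as the arm can. A call with a gripper value outside its range is refused whole. The fingers move at their own pace and stop on an object; "newtons" is the grip in N (left out, the last holds). Time passes only in rows, so rows that do not move let the fingers close. It gives the time, the measured TCP pose, the force, the opening and the grip force at its end, in the units of the state.
- robot.get_obs(): the state, without advancing time (a new reading comes with each control period).
- robot.camera(name): name is "scene" or "top" or "wrist"; returns a dict with "pixels" (420x560x3 uint8, red, green, blue), "intrinsics" (3x3 intrinsics, pixels), "dist" ([k1, k2, p1, p2, k3] as OpenCV has them; the pictures are not rectified), "rvec" (rotation vector, rad) and "tvec" (3), from world to camera coordinates, as OpenCV has them; the wrist camera has in their place "mount" (4x4, takes a point from camera to tool coordinates, whose origin is the TCP and whose axes are the flange's). Camera axes: x right, y down, z forward; pixel columns grow to the right and rows downward; lengths in m; the calibration is good to about 2 mm. A picture is of the moment at which its call begins: read the wrist's pose just before it. There is no depth.
- robot.hand_in(): hands the job in; it is judged then, once.
Trained networks look in a picture, given as the dict that the camera call returned (one of the last four; its "shot" number tells which), for a name from the list of things; names that differ only in an ending like _2 or _b are one class to them, and where a whole thing is asked for, a point or a joint stands for the part that bears it (a point fixed in the world has none). Each returns a list of dicts, best first, with "score" (0 to 1); they miss things now and then, are a little off and sometimes report something else, mostly with a low value. They report only what shows in the picture. A call takes as long as a camera call.
- robot.spot_in(picture, query): "at" ([x, y, z] in m, in world coordinates, good to about 4 mm: the middle of the surface that is visible of it).
- robot.outline_of(picture, query): "region" (420x560 bool, what is visible of it).
- robot.place_of(picture, query): "at" ([x, y, z] in m, in world coordinates, good to about 4 mm: a listed point, or the origin of a listed thing).
The state is a dict: "time": time; "q": joint angles; "joint_velocities": joint speeds; "joint_torque": joint torques, N m; "position": TCP position; "tool_rot": TCP orientation; "ft_force": force on the tool from outside, world axes, zero at the start; "moment": the same for the moment, N m; "grip_width": finger opening in m; "grip_force": force on a finger pad.
Only numpy, scipy, OpenCV 4.12 (cv2) and the standard library are available. Lean on these libraries where they do the work, as an engineer would, in place of code of your own. Each camera call takes 0.05 s, during which the arm holds its last target. There are 200 camera calls.

## Working session

There is one attempt and no reset: what is moved stays moved. The work goes in short steps, Python scripts to look and compute and a tool call to move; the robot and the scene stay as the last step left them, time stands still between calls to the robot, and variables do not carry over. Pictures are saved under pics/ and viewed, at most 10 in all, crops included, and the job is handed in when it is done.

Besides the shell and the picture viewer there is one more tool, called after "Emit:" as a command line: name --argument value ..., lists and objects as JSON in quotes. servo_tool: Moves the arm, as the interface text tells. Its arguments: {"type":"object","properties":{"rows":{"type":"array","items":{"type":"number"}},"newtons":{"type":"number"}},"required":["rows"]}

```bash
mkdir -p pics
cat > h.py <<'E'
import numpy as np, cv2
from rig import robot
from scipy.spatial.transform import Rotation as R
def ray(p,uv):
    n=cv2.undistortPoints(np.array([[uv]],float),p["intrinsics"],np.array(p["dist"]))[0,0]
    Rm=cv2.Rodrigues(np.array(p["rvec"]))[0]; o=-Rm.T@np.array(p["tvec"]).ravel()
    d=Rm.T@np.array([n[0],n[1],1]); return o,d/np.linalg.norm(d)
def atz(p,uv,z):
    o,d=ray(p,uv); return o+d*(z-o[2])/d[2]
def tri(r):
    A=sum(np.eye(3)-np.outer(d,d) for o,d in r); b=sum((np.eye(3)-np.outer(d,d))@o for o,d in r)
    return np.linalg.solve(A,b)
def pca(m):
    v,u=np.nonzero(m); c=np.array([u.mean(),v.mean()])
    r=cv2.minAreaRect(np.stack([u,v],1).astype(np.float32)); return c,r
def save(p,n): cv2.imwrite(n,cv2.cvtColor(p["pixels"],cv2.COLOR_RGB2BGR))
E
python3 - <<'E'
from h import *
s=robot.get_obs(); print({k:np.round(v,3) for k,v in s.items()})
P={}
for n in("top","scene"):
    p=P[n]=robot.camera(n); save(p,f"pics/{n}0.png")
    for q in("red_battery","green_battery","blue_battery","magazine","dosing_cup","tape_roll","white_peg"):
        o=robot.outline_of(p,q)
        if o: c,r=pca(o[0]["region"]); print(n,q,round(o[0]["score"],2),c.round(1),np.round(cv2.boxPoints(r)).tolist())
    for q in("red_battery_center","green_battery_center","blue_battery_center","mouth","place_1","place_2","place_3","magazine","dosing_cup","tape_roll","white_peg"):
        o=robot.place_of(p,q)
        print(n,q,[(round(a["score"],2),np.round(a["at"],4).tolist()) for a in o[:2]])
E
```

```text
{'time': np.float64(0.0), 'q': array([-1.287,  0.528,  1.434, -0.   ,  1.181, -0.179]), 'joint_velocities': array([-0.001,  0.001, -0.   , -0.001,  0.002, -0.   ]), 'joint_torque': array([ -0.   , -44.004, -17.659,   0.063,   0.058,  -0.   ]), 'position': array([ 0.279, -0.559,  0.222]), 'tool_rot': array([ 0.973,  0.229, -0.   , -0.001]), 'ft_force': array([0.052, 0.301, 0.778]), 'moment': array([0.025, 0.004, 0.001]), 'grip_force': np.float64(0.0), 'grip_width': np.float64(0.087)}
top red_battery 0.5 [221.  215.6] [[201.0, 191.0], [229.0, 186.0], [240.0, 245.0], [212.0, 250.0]]
top green_battery 0.49 [376.3 239.4] [[372.0, 246.0], [377.0, 231.0], [381.0, 233.0], [376.0, 247.0]]
top blue_battery 0.46 [224.5 243. ] [[225.0, 243.0], [225.0, 243.0], [224.0, 243.0], [224.0, 243.0]]
top magazine 0.78 [221.2 217.3] [[200.0, 190.0], [229.0, 184.0], [242.0, 246.0], [213.0, 252.0]]
top dosing_cup 0.94 [311.9 182.5] [[302.0, 173.0], [322.0, 173.0], [322.0, 193.0], [302.0, 193.0]]
top tape_roll 0.66 [162.1 224.9] [[149.0, 225.0], [162.0, 212.0], [175.0, 225.0], [162.0, 238.0]]
top white_peg 0.
[... 1188 characters left out ...]
_center [(0.63, [0.531, 0.1648, 0.0013]), (0.54, [0.4473, -0.2955, 0.0097])]
scene blue_battery_center [(0.56, [0.4578, 0.1628, 0.0287]), (0.33, [0.5628, -0.39, -0.0039])]
scene mouth [(0.81, [0.555, 0.1721, 0.0693])]
scene place_1 [(0.93, [0.4855, 0.1574, 0.0435]), (0.9, [0.4724, 0.158, 0.0385])]
scene place_2 [(0.93, [0.4855, 0.1574, 0.0435]), (0.9, [0.4724, 0.158, 0.0385])]
scene place_3 [(0.93, [0.4855, 0.1574, 0.0435]), (0.9, [0.4724, 0.158, 0.0385])]
scene magazine [(0.97, [0.5312, 0.1661, 0.0016])]
scene dosing_cup [(0.4, [0.4846, 0.1614, 0.0434]), (0.37, [0.446, -0.2969, 0.0061])]
scene tape_roll [(0.55, [0.5262, 0.3601, -0.0059])]
scene white_peg [(0.41, [0.5633, -0.3891, -0.0046])]
```

Run:
```python
import cv2,numpy as np
a=cv2.imread("pics/top0.png")[150:290,140:430]; b=cv2.imread("pics/scene0.png")[170:310,120:410+20]
a=cv2.resize(a,None,fx=2.07,fy=2.07,interpolation=3)
b=cv2.resize(b,None,fx=1.93,fy=1.93,interpolation=3)
w=max(a.shape[1],b.shape[1])
c=np.vstack([cv2.copyMakeBorder(i,0,0,0,w-i.shape[1],0) for i in(a,b)]);print(a.shape,b.shape)
cv2.imwrite("pics/c0.png",c)
```

```text
(290, 600, 3) (270, 598, 3)
```

View pics/c0.png

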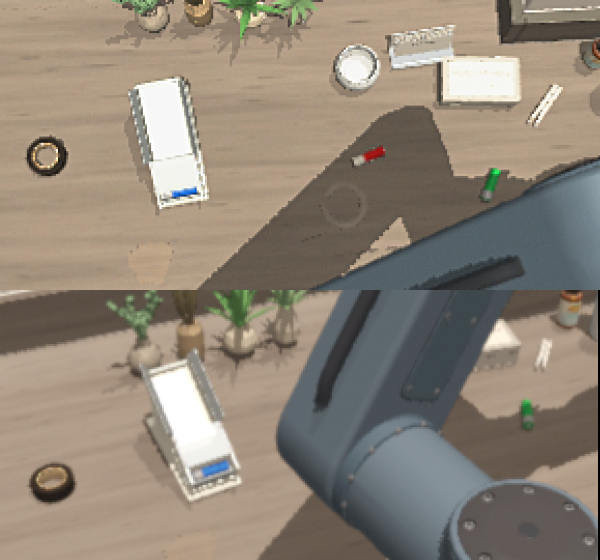

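The red battery lies at about px (318,225) in the top view, the green at (377,239). The magazine is at (221,217), with the blue battery at its lower (near) end. The arm hides the red one in the scene view.

```bash
cat >> h.py <<'E'
def blob(p,col,box=None):
    hsv=cv2.cvtColor(p["pixels"],cv2.COLOR_RGB2HSV); H,S,V=[hsv[...,i].astype(int) for i in range(3)]
    m={"red":((H<6)|(H>174))&(S>170)&(V>60),"green":(H>50)&(H<75)&(S>150)&(V>50),"blue":(H>102)&(H<118)&(S>190)&(V>100)}[col]
    m=m.astype(np.uint8)
    n,l,st,c=cv2.connectedComponentsWithStats(m,connectivity=8)
    k=[i for i in range(1,n) if box is None or (box[0]<c[i][0]<box[2] and box[1]<c[i][1]<box[3])]
    i=max(k,key=lambda i:st[i,4]); return (l==i)
E
python3 - <<'E'
from h import *
P={n:robot.camera(n) for n in("top","scene")}
C={}
for col,box in(("red",(290,200,340,250)),("green",(360,200,410,260)),("blue",(200,220,250,300))):
    for n in P:
        if col=="red" and n=="scene": continue
        m=blob(P[n],col,box); c,r=pca(m); C[col,n]=c
        z={"red":.012,"green":.011,"blue":.035}[col]
        print(col,n,m.sum(),c.round(1),[atz(P[n],q,z).round(3)[:2].tolist() for q in cv2.boxPoints(r)])
    if col!="red": print(col,"tri",tri([ray(P[n],C[col,n]) for n in P]).round(4))
p=P["top"]
for c in([200,191],[229,185],[241,245],[212,250]): print("magcorner z.08",atz(p,c,.11).round(3),"z0",atz(p,c,.03).round(3))
for q in("red_battery_center","green_battery_center","mouth"):
  print(q,[(round(a["score"],2),np.round(a["at"],4).tolist()) for a in robot.place_of(p,q)[:3]],[(round(a["score"],2),np.round(a["at"],4).tolist()) for a in robot.spot_in(p,q)[:3]])
print(R.from_quat(robot.get_obs()["tool_rot"]).as_matrix().round(3))
w=robot.camera("wrist"); print(np.round(w["mount"],4),w["intrinsics"],w["dist"])
E
```

```text
red top 37 [320.5 223.8] [[0.501, -0.114], [0.512, -0.139], [0.501, -0.144], [0.489, -0.118]]
green top 42 [377.6 236.4] [[0.442, -0.288], [0.47, -0.301], [0.465, -0.312], [0.437, -0.299]]
green scene 22 [392.4 230.7] [[0.464, -0.303], [0.462, -0.311], [0.443, -0.301], [0.446, -0.293]]
green tri [ 0.4529 -0.3005  0.0115]
blue top 24 [229.2 242.9] [[0.454, 0.167], [0.458, 0.136], [0.452, 0.135], [0.448, 0.166]]Traceback (most recent call last):
  File "<stdin>", line 7, in <module>
  File "h.py", line 23, in blob
    i=max(k,key=lambda i:st[i,4]); return (l==i)
ValueError: max() iterable argument is empty
```

Emit:
servo_tool --rows '[-1,0.029,-0.025,0,0,-1,0.029,-0.025,0,0,-1,0.029,-0.025,0,0,-1,0.029,-0.025,0,0,-1,0.029,-0.025,0,0]'

```text
time: 2.42
position: [0.3533, -0.3811, 0.2226]
tool_rot: [0.973, 0.229, 0.0, 0.0]
ft_force: [0.0, 0.4, 0.3]
grip_width: 0.0873
grip_force: 0.0
```

Emit:
servo_tool --rows '[-1,0.029,-0.025,0,0,-1,0.029,-0.025,0,0,-1,0.029,-0.025,0,0,-1,0.029,-0.025,0,0,-1,0.029,-0.025,0,0]'

```text
time: 2.83
position: [0.4274, -0.2044, 0.2228]
tool_rot: [0.973, 0.229, 0.0, 0.0]
ft_force: [0.4, -0.6, 0.1]
grip_width: 0.0868
grip_force: 0.0
```

Emit:
servo_tool --rows '[-1,0,0,0,-7,-1,0,0,0,-7,-1,0,0,0,-7,-1,0,0,0,-7,-1,0,0,0,-7]'

```text
time: 3.25
position: [0.4272, -0.2059, 0.2228]
tool_rot: [0.858, 0.514, 0.0, 0.0]
ft_force: [0.4, 0.8, -0.2]
grip_width: 0.087
grip_force: 0.0
```

Emit:
servo_tool --rows '[-1,0,0,0,-7,-1,0,0,0,-7,-1,0,0,0,-7,-1,0,0,0,-7,-1,0,0,0,-7]'

```text
time: 3.67
position: [0.4271, -0.2061, 0.2227]
tool_rot: [0.664, 0.748, 0.0, 0.0]
ft_force: [-0.5, -1.3, -0.8]
grip_width: 0.0866
grip_force: 0.0
```

Emit:
servo_tool --rows '[-1,0,0,0,-7,-1,0,0,0,-7,-1,0,0,0,-3,-1,0,0,0,0]'

```text
time: 4.0
position: [0.427, -0.2061, 0.2227]
tool_rot: [0.548, 0.837, -0.0, 0.0]
ft_force: [-0.2, -0.1, 0.1]
grip_width: 0.0871
grip_force: 0.0
```

```bash
cat >> h.py <<'E'
def wrist():
    s=robot.get_obs(); p=robot.camera("wrist"); T=np.eye(4); T[:3,:3]=R.from_quat(s["tool_rot"]).as_matrix(); T[:3,3]=s["position"]
    W=np.linalg.inv(T@np.array(p["mount"])); p["rvec"]=cv2.Rodrigues(W[:3,:3])[0]; p["tvec"]=W[:3,3]; return s,p
E
python3 - <<'E'
from h import *
s,w=wrist(); save(w,"pics/w1.png"); print(s["time"],s["position"],s["q"],R.from_quat(s["tool_rot"]).as_matrix().round(3)); print(np.round(w["mount"],4))
for z in (0,.0): print([atz(w,c,z).round(3).tolist() for c in([0,0],[559,0],[559,419],[0,419],[280,210])])
for q in("red_battery","red_battery_center","green_battery_center"):
  print(q,[(round(a["score"],2),np.round(a["at"],4).tolist()) for a in robot.place_of(w,q)[:3]])
E
```

```text
4.0 [ 0.42702866 -0.20612476  0.22271857] [-6.85986743e-01  3.25219447e-01  1.79991559e+00 -9.58710307e-06
  1.01599528e+00 -1.09723756e+00] [[-0.4    0.917  0.   ]
 [ 0.917  0.4   -0.   ]
 [-0.     0.    -1.   ]]
[[ 7.000e-04 -9.592e-01 -2.828e-01  7.630e-02]
 [ 1.000e+00  9.000e-04 -6.000e-04  1.000e-04]
 [ 8.000e-04 -2.828e-01  9.592e-01 -1.618e-01]
 [ 0.000e+00  0.000e+00  0.000e+00  1.000e+00]]
[[0.078, -0.142, 0.0], [0.615, 0.092, 0.0], [0.969, -0.368, 0.0], [0.176, -0.716, 0.0], [0.439, -0.234, 0.0]]
[[0.078, -0.142, 0.0], [0.615, 0.092, 0.0], [0.969, -0.368, 0.0], [0.176, -0.716, 0.0], [0.439, -0.234, 0.0]]
red_battery [(0.69, [0.5001, -0.1246, 0.0066])]
red_battery_center [(0.79, [0.4989, -0.1214, 0.0089])]
green_battery_center [(0.97, [0.4507, -0.3026, 0.0085])]
```

View pics/w1.png

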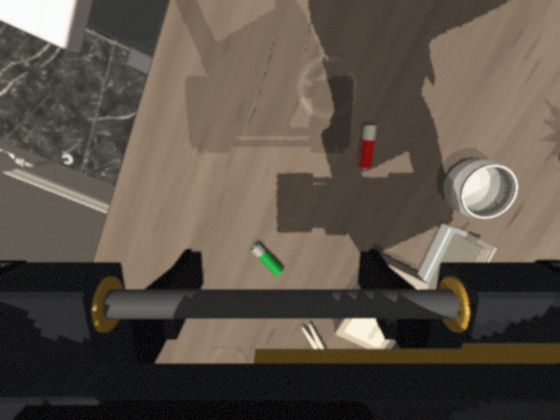

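The wrist view shows the red battery at (368,147), pale end up, and the green at (266,259). I'll move closer for a second view of the red one.

```bash
cat >> h.py <<'E'
def batt(p,col,z):
    "centre (world at height z), axis angle deg, centre pixel from outline"
    o=robot.outline_of(p,col+"_battery")[0]; m=o["region"]; c,r=pca(m); b=cv2.boxPoints(r)
    if np.linalg.norm(b[0]-b[1])>np.linalg.norm(b[1]-b[2]): b=np.roll(b,-1,axis=0)
    e1=(b[0]+b[1])/2; e2=(b[2]+b[3])/2; A,B=atz(p,e1,z),atz(p,e2,z); d=B-A
    return dict(score=round(o["score"],2),px=np.round(r[0],1),ends=(e1.round(),e2.round()),c=atz(p,r[0],z).round(4),ang=round(np.degrees(np.arctan2(d[1],d[0]))%180,1),L=np.linalg.norm(d).round(4),ray=ray(p,r[0]))
E
python3 - <<'E'
from h import *
import pickle
s,w=wrist(); out={}
for c,z in(("red",.0084),("green",.0075)):
    out[c]=b=batt(w,c,z); print(c,{k:v for k,v in b.items() if k!="ray"})
pickle.dump(out,open("v1.pkl","wb"))
E
```

```text
red {'score': 0.76, 'px': array([366.6, 146.9]), 'ends': (array([369., 125.], dtype=float32), array([364., 169.], dtype=float32)), 'c': array([ 0.4994, -0.1221,  0.0084]), 'ang': np.float64(110.6), 'L': np.float64(0.0505)}
green {'score': 0.7, 'px': array([266.5, 258.5]), 'ends': (array([253., 245.], dtype=float32), array([280., 272.], dtype=float32)), 'c': array([ 0.4475, -0.2982,  0.0075]), 'ang': np.float64(155.8), 'L': np.float64(0.051)}
```

Emit:
servo_tool --rows '[-1,0.0045,0.028,0.023,0,-1,0.0045,0.028,0.023,0,-1,0.0045,0.028,0.023,0,-1,0,0,0,0,-1,0,0,0,0]'

```text
time: 4.77
position: [0.4984, -0.159, 0.152]
tool_rot: [0.547, 0.837, -0.0, -0.002]
ft_force: [-0.4, -0.7, 0.4]
grip_width: 0.0869
grip_force: 0.0
```

Run:
```python
from h import *
import pickle
s,w=wrist(); save(w,"pics/w2.png"); o=pickle.load(open("v1.pkl","rb"))
b=batt(w,"red",.0084); print(s["position"],{k:v for k,v in b.items() if k!="ray"}); print("tri",tri([b["ray"],o["red"]["ray"]]).round(4))
print([(round(a["score"],2),np.round(a["at"],4).tolist()) for a in robot.place_of(w,"red_battery_center")[:3]])
```

```text
[ 0.49837033 -0.15901866  0.15203815] {'score': 0.9, 'px': array([297., 168.]), 'ends': (array([297., 142.], dtype=float32), array([297., 194.], dtype=float32)), 'c': array([ 0.499 , -0.1216,  0.0084]), 'ang': np.float64(114.5), 'L': np.float64(0.0498)}
tri [ 0.4992 -0.1218  0.0083]
[(0.94, [0.5021, -0.1199, 0.0094])]
```

View pics/w2.png

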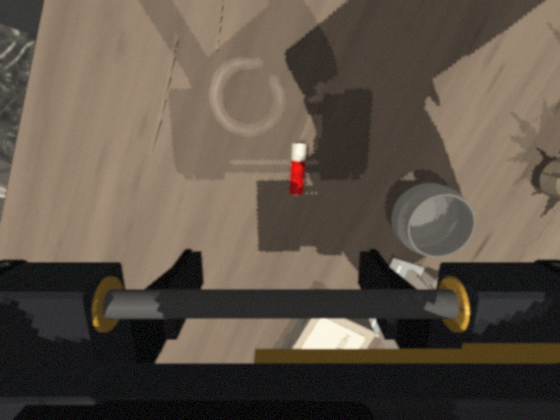

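Red centre triangulates to (0.499, -0.122, 0.0083) with its axis at about 114°. That matches the text's height and length, so I'll grasp.

Emit:
servo_tool --rows '[-1,0.0115,0.0052,0.026,0,-1,0.0112,0.0052,0.026,0,-1,0.0112,0.0052,0.026,0,-1,0,0,0.026,0,-1,0,0,0.026,0]'

```text
time: 5.33
position: [0.4996, -0.1234, 0.0241]
tool_rot: [0.548, 0.836, 0.0, 0.001]
ft_force: [0.2, -0.5, 0.7]
grip_width: 0.0872
grip_force: 0.0
```

Emit:
servo_tool --rows '[-1,0,0,0.0095,0,-1,0,0,0.009,0,-1,0,0,0,0,-1,0,0,0,0]'

```text
time: 5.67
position: [0.4998, -0.1236, 0.0059]
tool_rot: [0.549, 0.836, 0.0, 0.001]
ft_force: [-0.3, 0.4, -0.0]
grip_width: 0.0871
grip_force: 0.0
```

Emit:
servo_tool --rows '[1,0,0,0,0,1,0,0,0,0,1,0,0,0,0,1,0,0,0,0,1,0,0,0,0]' --newtons 15

```text
time: 6.08
position: [0.4996, -0.1229, 0.0055]
tool_rot: [0.548, 0.836, 0.0, 0.0]
ft_force: [-0.4, -0.5, -0.1]
grip_width: 0.0619
grip_force: 0.0
```

Emit:
servo_tool --rows '[1,0,0,0,0,1,0,0,0,0,1,0,0,0,0]'

```text
time: 6.33
position: [0.4994, -0.1228, 0.0051]
tool_rot: [0.548, 0.836, -0.0, -0.0]
ft_force: [0.1, 0.5, -0.7]
grip_width: 0.0416
grip_force: 0.0
```

Emit:
servo_tool --rows '[1,0,0,0.002,0,1,0,0,0,0,1,0,0,0,0,1,0,0,0,0,1,0,0,0,0]'

```text
time: 6.75
position: [0.4993, -0.1228, 0.003]
tool_rot: [0.548, 0.836, -0.0, -0.0]
ft_force: [0.1, 0.1, 0.3]
grip_width: 0.0162
grip_force: 15.0
```

Emit:
servo_tool --rows '[1,0,0,0,0,1,0,0,0,0,1,0,0,0,0]'

```text
time: 7.0
position: [0.4994, -0.1229, 0.0031]
tool_rot: [0.548, 0.836, 0.0, 0.0]
ft_force: [-0.1, -0.6, -0.4]
grip_width: 0.0165
grip_force: 15.0
```

Emit:
servo_tool --rows '[1,0,0,-0.02,0,1,0,0,-0.04,0,1,0,0,-0.04,0,1,0,0,-0.04,0,1,0,0,-0.04,0]'

```text
time: 7.42
position: [0.4987, -0.1225, 0.1848]
tool_rot: [0.548, 0.836, -0.0, -0.0]
ft_force: [1.4, -1.4, 0.1]
grip_width: 0.0163
grip_force: 15.0
```

Emit:
servo_tool --rows '[1,0.027,0.0175,-0.012,0,1,0.027,0.0175,-0.012,0,1,0.027,0.0175,-0.012,0,1,0.027,0.0175,-0.012,0,1,0.027,0.0175,-0.012,0]'

```text
time: 7.83
position: [0.5253, 0.0373, 0.2438]
tool_rot: [0.548, 0.836, -0.0, -0.0]
ft_force: [1.4, 0.3, -0.2]
grip_width: 0.0159
grip_force: 15.0
```

Emit:
servo_tool --rows '[1,0.027,0.0175,0,0,1,0,0,0,7,1,0,0,0,5,1,0,0,0,0,1,0,0,0,0]'

```text
time: 8.25
position: [0.5306, 0.0678, 0.2429]
tool_rot: [0.632, 0.775, -0.0, -0.0]
ft_force: [-0.3, -0.4, 0.1]
grip_width: 0.0164
grip_force: 15.0
```

Run:
```python
from h import *
s,w=wrist(); save(w,"pics/w3.png"); print(s["time"],s["position"],s["tool_rot"],s["grip_width"])
for q in("mouth","magazine","blue_battery_center","place_1","place_2","place_3"):
  print(q,[(round(a["score"],2),np.round(a["at"],4).tolist()) for a in robot.place_of(w,q)[:3]])
```

```text
8.25 [0.53060886 0.06775361 0.24289468] [ 6.31565396e-01  7.75322557e-01 -1.98049142e-04 -2.08610202e-04] 0.016400854328232673
mouth [(0.74, [0.5609, 0.173, 0.07])]
magazine [(0.74, [0.5302, 0.1727, -0.0003])]
blue_battery_center [(0.56, [0.4551, 0.1603, 0.0274])]
place_1 [(0.91, [0.4897, 0.1628, 0.0379]), (0.87, [0.4744, 0.1641, 0.0387]), (0.74, [0.4605, 0.1536, 0.0298])]
place_2 [(0.91, [0.4897, 0.1628, 0.0379]), (0.87, [0.4744, 0.1641, 0.0387]), (0.74, [0.4605, 0.1536, 0.0298])]
place_3 [(0.91, [0.4897, 0.1628, 0.0379]), (0.87, [0.4744, 0.1641, 0.0387]), (0.74, [0.4605, 0.1536, 0.0298])]
```

View pics/w3.png

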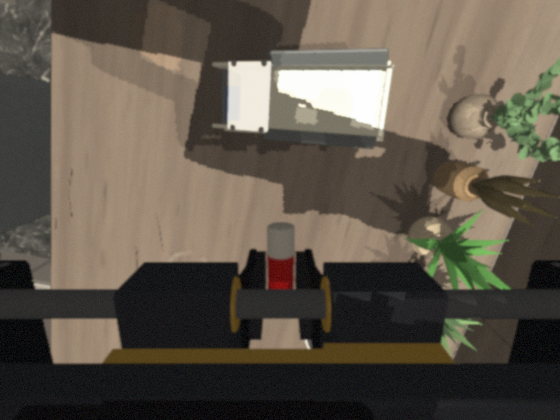

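The magazine fills px (215–392, 48–148). The cover spans columns 228–271 and the mouth 275–388. I'll enlarge that area to read edges for the yaw.

Run:
```python
import cv2
a=cv2.imread("pics/w3.png")[35:160,205:400]
a=cv2.resize(a,None,fx=4,fy=4,interpolation=2)
for i in range(0,780,80): cv2.putText(a,str(205+i//4),(i,10),0,.35,(0,0,255),1); cv2.line(a,(i,12),(i,18),(0,0,255),1)
for j in range(0,500,80): cv2.putText(a,str(35+j//4),(0,j+4),0,.35,(0,0,255),1)
cv2.imwrite("pics/w3c.png",a)
```

```text
(no output)
```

View pics/w3c.png

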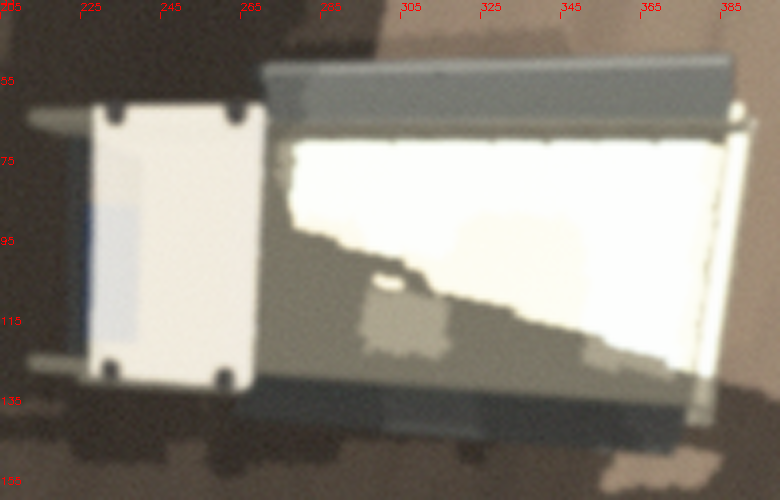

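```bash
cat >> h.py <<'E'
from scipy.optimize import least_squares
c24,s24=np.cos(np.radians(24)),np.sin(np.radians(24))
def mag(X,s,y,n):
    x=-.078+s*c24-n*s24; z=.020+s*s24+n*c24; a=X[2]
    return np.array([X[0]+x*np.cos(a)-y*np.sin(a),X[1]+x*np.sin(a)+y*np.cos(a),z])
def proj(p,P): return cv2.projectPoints(np.array(P,float).reshape(-1,3),np.array(p["rvec"]),np.array(p["tvec"]),p["intrinsics"],np.array(p["dist"]))[0].reshape(-1,2)
E
python3 - <<'E'
from h import *
s,w=wrist()
cov=[(228,61),(271.5,61.2),(267.7,132),(227.5,130.8)]; lip=[(392.5,65.5),(383,141)]; fl=[(280,70),(385,70.2)]
def f(X):
    wc,wl,t=X[3:]
    P=[mag(X,.014,wc,.029),mag(X,.062,wc,.029),mag(X,.062,-wc,.029),mag(X,.014,-wc,.029),mag(X,.165+t,wl,.010),mag(X,.165+t,-wl,.010)]
    r=(proj(w,P)-np.array(cov+lip))
    g=proj(w,[mag(X,.075,.029,0),mag(X,.16,.029,0)])[:,1]-np.array(fl)[:,1]
    return np.r_[r.ravel(),g]
o=least_squares(f,[.53,.17,.12,.031,.031,.002]); print(o.x.round(4),np.degrees(o.x[2]),f(o.x).round(1))
X=o.x
print("mouth",mag(X,.1135,0,0).round(4),"place1",mag(X,.0075,0,.0075).round(4),"p3",mag(X,.0395,0,.0075).round(4))
# check against other views
for n in("top","scene"):
    p=robot.camera(n); print(n,"lip/cover px",proj(p,[mag(X,.165,.031,.01),mag(X,.165,-.031,.01),mag(X,.014,.031,.029),mag(X,.014,-.031,.029)]).round(1).tolist())
    m=robot.outline_of(p,"magazine"); print(cv2.boxPoints(pca(m[0]["region"])[1]).round(1).tolist()); save(p,f"pics/{n}1.png")
    print("mouth",[(round(a["score"],2),np.round(a["at"],4).tolist()) for a in robot.place_of(p,"mouth")[:1]])
E
```

```text
[0.5337 0.1663 0.1396 0.0334 0.0322 0.0071] 8.00112044880109 [ 0.4  0.4 -0.3 -0.4 -0.1  1.  -0.1 -1.   0.9 -0.6 -0.9 -0.9  0.9  0.6]
mouth [0.5591 0.1698 0.0662] place1 [0.4602 0.1559 0.0299] p3 [0.4892 0.16   0.0429]
top lip/cover px [[206.5, 192.3], [227.4, 188.4], [216.6, 242.8], [237.2, 238.8]]
[[220.0, 187.0], [231.0, 187.0], [231.0, 199.0], [220.0, 199.0]]
mouth [(0.46, [0.5574, 0.1714, 0.0676])]
scene lip/cover px [[195.2, 212.6], [217.6, 206.0], [216.3, 260.0], [239.8, 252.1]]Traceback (most recent call last):
  File "<stdin>", line 16, in <module>
IndexError: list index out of range
```

The fit is within 1 px: yaw 8.0°, mouth (0.559, 0.170, 0.066), consistent with the networks. I'll check it from a second wrist position on the way in.

Emit:
servo_tool --rows '[1,0.008,0.017,0.01,0,1,0.008,0.017,0.01,0,1,0,0,0.01,3.7,1,0,0,0,0,1,0,0,0,0]'

```text
time: 9.32
position: [0.5604, 0.0901, 0.2124]
tool_rot: [0.657, 0.754, -0.001, -0.001]
ft_force: [-0.6, -0.2, -0.2]
grip_width: 0.0165
grip_force: 15.0
```

Run:
```python
from h import *
s,w=wrist(); print(s["time"],s["position"],s["tool_rot"])
X=[.5337,.1663,.1396]; wc,wl,t=.0334,.0322,.0071
P=[mag(X,.014,wc,.029),mag(X,.062,wc,.029),mag(X,.062,-wc,.029),mag(X,.014,-wc,.029),mag(X,.165+t,wl,.010),mag(X,.165+t,-wl,.010),mag(X,.075,.029,0),mag(X,.16,.029,0),mag(X,.1135,0,0)]
q=proj(w,P); print(q.round(1).tolist())
print("mouth",[(round(a["score"],2),np.round(a["at"],4).tolist()) for a in robot.place_of(w,"mouth")[:1]])
i=w["pixels"][...,::-1].copy()
u0,v0=(q.min(0)-25).astype(int).clip(0); u1,v1=(q.max(0)+25).astype(int)
a=cv2.resize(i[v0:v1,u0:u1],None,fx=3.2,fy=3.2,interpolation=2)
for x in q: cv2.circle(a,tuple(int(k) for k in ((x-[u0,v0])*3.2)),4,(0,0,255),1)
print(u0,v0,a.shape); cv2.imwrite("pics/w4.png",a)
```

```text
9.3167 [0.56041719 0.09014059 0.21243977] [ 6.56587716e-01  7.54248847e-01 -7.52524455e-04 -8.25550908e-04]
[[181.4, 81.4], [224.5, 78.7], [228.1, 155.6], [187.4, 153.6], [354.5, 75.8], [349.5, 157.4], [253.6, 86.6], [342.2, 82.2], [290.9, 118.4]]
mouth [(0.65, [0.5587, 0.1723, 0.069])]
156 50 (422, 714, 3)
```

View pics/w4.png

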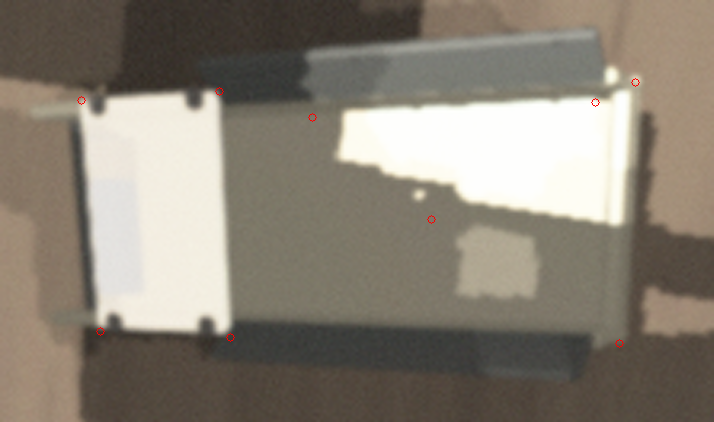

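The second view agrees to about 1–2 px, with the mid-channel consistent. Moving over the mouth.

Emit:
servo_tool --rows '[1,0.0264,0.0032,0,0,1,0.0264,0.0032,0,0,1,0.0263,0.0032,0.01,0,1,0,0,0.03,0,1,0,0,0.03,0]'

```text
time: 9.83
position: [0.5616, 0.1713, 0.1449]
tool_rot: [0.656, 0.755, 0.003, 0.002]
ft_force: [0.8, -0.3, -0.3]
grip_width: 0.0165
grip_force: 15.0
```

Emit:
servo_tool --rows '[1,0,0,0.03,0,1,0,0,0.01,0,1,0,0,0,0,1,0,0,0,0,1,0,0,0,0]'

```text
time: 10.25
position: [0.5615, 0.1697, 0.105]
tool_rot: [0.657, 0.754, 0.001, 0.001]
ft_force: [0.6, -0.2, -0.6]
grip_width: 0.0165
grip_force: 15.0
```

Run:
```python
from h import *
s=robot.get_obs(); print(s["position"],np.degrees(2*np.arctan2(s["tool_rot"][1],s["tool_rot"][0])),s["ft_force"])
a=[]
for n,b in(("top",(170,150,290,290)),("scene",(160,170,280,310))):
    p=robot.camera(n); a.append(cv2.resize(p["pixels"][b[1]:b[3],b[0]:b[2],::-1],(480-80,467),interpolation=2))
cv2.imwrite("pics/m5.png",np.hstack(a))
```

```text
[0.5615019  0.16967654 0.10498598] 97.80651959493268 [ 0.56813432 -0.18969213 -0.59693613]
```

View pics/m5.png

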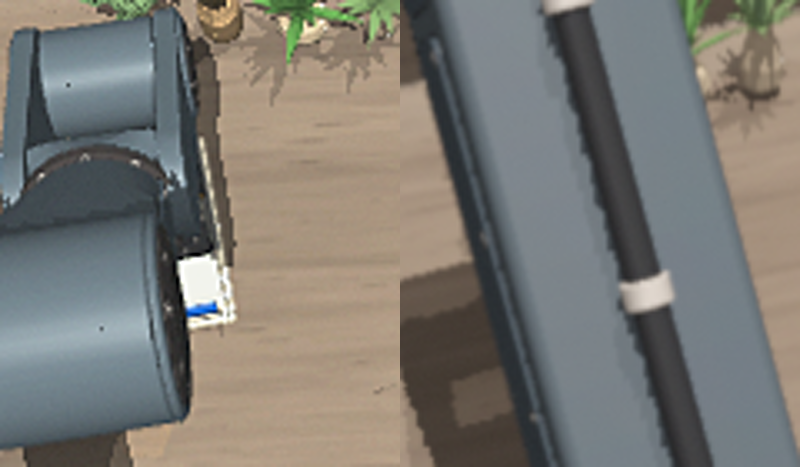

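The arm hides the fit in both fixed views, so I'll rely on the calibration. Correct 2.5 mm downhill and descend.

Emit:
servo_tool --rows '[1,0.0005,-0.002,0.012,0,1,0,0,0.012,0,1,0,0,0,0,1,0,0,0,0]'

```text
time: 10.68
position: [0.5575, 0.1699, 0.0788]
tool_rot: [0.657, 0.754, -0.0, -0.0]
ft_force: [1.0, 0.9, 0.6]
grip_width: 0.0161
grip_force: 15.0
```

Emit:
servo_tool --rows '[0.1,0,0,0,0,0.1,0,0,-0.006,0,0.1,0,0,-0.015,0,0.1,0,0,-0.03,0,0.1,0,0,-0.04,0]'

```text
time: 11.1
position: [0.5559, 0.1697, 0.1693]
tool_rot: [0.657, 0.754, -0.002, -0.002]
ft_force: [1.4, 0.8, -0.8]
grip_width: 0.0371
grip_force: 0.0
```

Emit:
servo_tool --rows '[0.1,0,0,-0.03,0,-0.5,-0.035,0,-0.01,0,-0.5,-0.035,0,0,0,-1,-0.035,0,0,0,-1,0,0,0,0]'

```text
time: 11.52
position: [0.5741, 0.0604, 0.2119]
tool_rot: [0.659, 0.752, 0.0, 0.003]
ft_force: [0.2, 0.7, 0.7]
grip_width: 0.0585
grip_force: 0.0
```

Run:
```python
from h import *
s,w=wrist(); print(s["time"],s["position"],s["grip_width"])
X=[.5337,.1663,.1396]
q=proj(w,[mag(X,.0075,0,.0075),mag(X,.0235,0,.0085),mag(X,.0395,0,.0075)]); print(q)
for n in("red","blue"): print(n,[(round(a["score"],2),np.round(a["at"],4).tolist()) for a in robot.place_of(w,n+"_battery_center")[:2]])
print("want",mag(X,.0235,0,.0085),mag(X,.0075,0,.0075))
save(w,"pics/w6.png")
a=w["pixels"][:240,100:480,::-1]; cv2.imwrite("pics/w6c.png",cv2.resize(a,None,fx=2,fy=2,interpolation=2))
```

```text
11.5167 [0.57412525 0.0604017  0.21191695] 0.058483966003664505
[[179.3944728   85.97129203]
 [191.61411506  85.09930997]
 [205.67133285  84.38536235]]
red []
blue []
want [0.47429465 0.15795272 0.03732345] [0.46022289 0.15597544 0.02990212]
```

View pics/w6c.png

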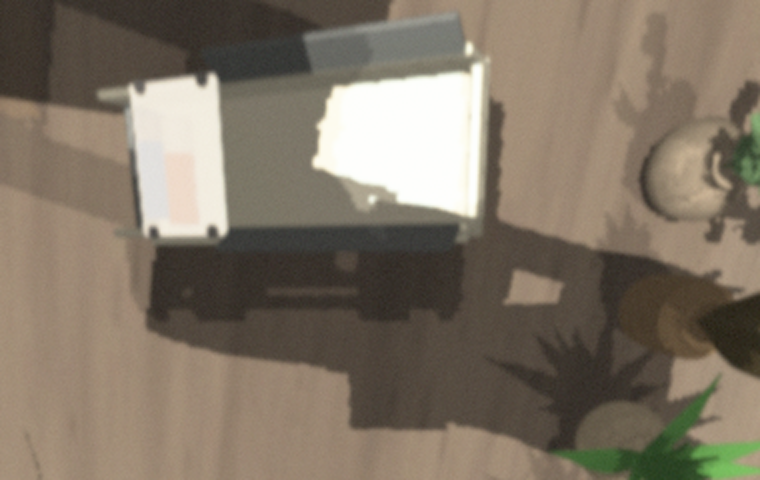

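The reddish band under the cover, right next to the blue one, shows the red battery in place 2. Now the green one.

Emit:
servo_tool --rows '[-1,-0.0356,-0.0143,0,0,-1,-0.0356,-0.0143,0,0,-1,-0.0356,-0.0143,0,0,-1,-0.0356,-0.0143,0,0,-1,-0.0356,-0.0143,0,0]'

```text
time: 12.08
position: [0.525, -0.1198, 0.2103]
tool_rot: [0.656, 0.755, 0.0, -0.0]
ft_force: [-0.1, -0.2, -0.2]
grip_width: 0.0865
grip_force: 0.0
```

Emit:
servo_tool --rows '[-1,-0.0356,-0.0143,0,0,-1,-0.0356,-0.0143,0,0,-1,-0.0356,-0.0143,0,0,-1,-0.0356,-0.0143,0,0,-1,-0.0356,-0.0143,0,0]'

```text
time: 12.5
position: [0.4789, -0.3063, 0.2103]
tool_rot: [0.656, 0.754, 0.0, -0.0]
ft_force: [0.5, 0.4, -0.0]
grip_width: 0.0872
grip_force: 0.0
```

Emit:
servo_tool --rows '[-1,0,0,0.01,-7,-1,0,0,0.01,-7,-1,0,0,0.01,-7,-1,0,0,0.01,-7,-1,0,0,0.01,-7]'

```text
time: 12.92
position: [0.4795, -0.3048, 0.1597]
tool_rot: [0.397, 0.918, 0.0, -0.0]
ft_force: [0.3, 0.0, 0.1]
grip_width: 0.0871
grip_force: 0.0
```

Emit:
servo_tool --rows '[-1,0,0,0.01,-7,-1,0,0,0,-7,-1,0,0,0,-7,-1,0,0,0,-2.5,-1,0,0,0,0]'

```text
time: 13.33
position: [0.4796, -0.3047, 0.1501]
tool_rot: [0.204, 0.979, 0.0, -0.0]
ft_force: [-0.6, -0.1, -0.0]
grip_width: 0.0871
grip_force: 0.0
```

Emit:
servo_tool --rows '[-1,0,0,0,0]'

```text
time: 13.42
position: [0.4795, -0.305, 0.1501]
tool_rot: [0.205, 0.979, 0.0, 0.0]
ft_force: [-0.6, -0.4, 0.7]
grip_width: 0.0871
grip_force: 0.0
```

Run:
```python
from h import *
import pickle
s,w=wrist(); save(w,"pics/w7.png"); o=pickle.load(open("v1.pkl","rb"))
b=batt(w,"green",.0075); q=s["tool_rot"]; print(s["position"],np.degrees(2*np.arctan2(q[1],q[0])),{k:v for k,v in b.items() if k!="ray"}); print("tri",tri([b["ray"],o["green"]["ray"]]).round(4))
print([(round(a["score"],2),np.round(a["at"],4).tolist()) for a in robot.place_of(w,"green_battery_center")[:3]])
print("tool shift",(R.from_quat(q).as_matrix().T@(np.r_[b["c"][:2],.003]-s["position"])).round(4))
```

```text
[ 0.47949712 -0.30503861  0.1501383 ] 156.33641976282806 {'score': 0.57, 'px': array([274.4, 170.5]), 'ends': (array([275., 145.], dtype=float32), array([274., 196.], dtype=float32)), 'c': array([ 0.4477, -0.2983,  0.0075]), 'ang': np.float64(154.7), 'L': np.float64(0.0491)}
tri [ 0.4477 -0.2984  0.007 ]
[(0.78, [0.4509, -0.3016, 0.0084])]
tool shift [ 0.0318 -0.0066  0.1471]
```

View pics/w7.png

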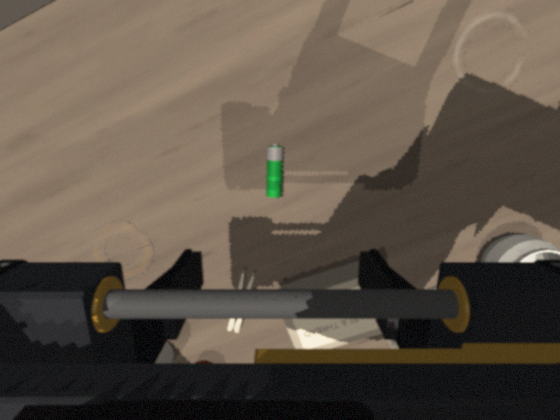

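Green shows at (275,170). It triangulates to (0.4477, -0.2984, 0.0070) with its axis aligned to the tool. Grasping.

Emit:
servo_tool --rows '[0,0.0106,-0.0022,0.026,0,0,0.0106,-0.0022,0.026,0,0,0.0106,-0.0022,0.026,0,0,0,0,0.026,1.2,0,0,0,0.02,0]'

```text
time: 13.98
position: [0.446, -0.2987, 0.0245]
tool_rot: [0.216, 0.976, 0.001, -0.001]
ft_force: [-0.8, -0.1, 0.0]
grip_width: 0.0618
grip_force: 0.0
```

Emit:
servo_tool --rows '[0,0,0,0.014,0,0,0,0,0.009,0,0,0,0,0,0,0,0,0,0,0]'

```text
time: 14.32
position: [0.4473, -0.2996, 0.0031]
tool_rot: [0.216, 0.976, 0.0, 0.0]
ft_force: [1.1, -0.0, 0.3]
grip_width: 0.0446
grip_force: 0.0
```

Emit:
servo_tool --rows '[1,0,0,0,0,1,0,0,0,0,1,0,0,0,0,1,0,0,0,0,1,0,0,0,0]'

```text
time: 14.73
position: [0.4473, -0.2996, 0.0036]
tool_rot: [0.215, 0.977, -0.0, 0.0]
ft_force: [-0.1, 0.4, 0.4]
grip_width: 0.0177
grip_force: 0.1
```

Emit:
servo_tool --rows '[1,0,0,0,0,1,0,0,0,0,1,0,0,0,0]'

```text
time: 14.98
position: [0.4472, -0.2995, 0.0034]
tool_rot: [0.215, 0.977, -0.0, 0.0]
ft_force: [-0.7, 0.3, 3.3]
grip_width: 0.0147
grip_force: 15.0
```

Emit:
servo_tool --rows '[1,0,0,-0.02,0,1,0,0,-0.04,0,1,0,0,-0.04,0,1,0,0,-0.04,0,1,0,0,-0.04,0]'

```text
time: 15.4
position: [0.4465, -0.299, 0.1845]
tool_rot: [0.215, 0.977, 0.0, -0.001]
ft_force: [1.0, -1.1, -0.3]
grip_width: 0.0144
grip_force: 15.0
```

Emit:
servo_tool --rows '[1,0,0,-0.02,7,1,0,0,0,7,1,0,0,0,7,1,0,0,0,7,1,0,0,0,7]'

```text
time: 15.82
position: [0.4468, -0.2992, 0.2031]
tool_rot: [0.502, 0.865, -0.0, -0.0]
ft_force: [-0.0, 0.5, -0.5]
grip_width: 0.0144
grip_force: 15.0
```

Emit:
servo_tool --rows '[1,0,0,0,7,1,0,0,0,7,1,0,0,0,7,1,0,0,0,1,1,0,0,0,0]'

```text
time: 16.23
position: [0.4468, -0.2993, 0.2028]
tool_rot: [0.654, 0.756, -0.0, -0.0]
ft_force: [-0.1, -0.5, -0.7]
grip_width: 0.0142
grip_force: 15.0
```

Emit:
servo_tool --rows '[1,0.0374,0.0148,0,0,1,0.0374,0.0148,0,0,1,0.0374,0.0148,0,0,1,0.0374,0.0148,0,0,1,0.0374,0.0148,0,0]'

```text
time: 16.65
position: [0.4939, -0.1023, 0.203]
tool_rot: [0.654, 0.756, -0.0, -0.0]
ft_force: [0.6, -0.2, -0.6]
grip_width: 0.0142
grip_force: 15.0
```

Emit:
servo_tool --rows '[1,0.0374,0.0148,0,0,1,0.0374,0.0148,0,0,1,0.0374,0.0148,0,0,1,0.0374,0.0148,0,0,1,0.0374,0.0148,0,0]'

```text
time: 17.07
position: [0.5408, 0.0937, 0.203]
tool_rot: [0.654, 0.756, -0.0, -0.0]
ft_force: [0.7, -0.1, -0.0]
grip_width: 0.0143
grip_force: 15.0
```

Emit:
servo_tool --rows '[1,0.0374,0.0148,0,0,1,0.0374,0.0148,0,0,1,0,0,0.02,0,1,0,0,0.03,0,1,0,0,0.03,0]'

```text
time: 17.48
position: [0.5604, 0.1714, 0.123]
tool_rot: [0.653, 0.757, 0.001, 0.001]
ft_force: [-0.8, -0.3, -0.7]
grip_width: 0.0145
grip_force: 15.0
```

Emit:
servo_tool --rows '[1,0,0,0.015,0,1,0,0,0,0,1,0,0,0,0,1,0,0,0,0]'

```text
time: 17.82
position: [0.5605, 0.1699, 0.109]
tool_rot: [0.655, 0.756, 0.001, 0.001]
ft_force: [0.4, 0.2, -0.0]
grip_width: 0.0147
grip_force: 15.0
```

Emit:
servo_tool --rows '[1,0.0005,-0.001,0.014,0,1,0,0,0.015,0,1,0,0,0,0,1,0,0,0,0]'

```text
time: 18.15
position: [0.559, 0.1702, 0.0801]
tool_rot: [0.655, 0.755, 0.0, 0.0]
ft_force: [-0.2, 0.1, 0.1]
grip_width: 0.0147
grip_force: 15.0
```

Emit:
servo_tool --rows '[0.1,0,0,0,0,0.1,0,0,-0.006,0,0.1,0,0,-0.015,0,0.1,0,0,-0.03,0,0.1,0,0,-0.04,0]'

```text
time: 18.57
position: [0.5567, 0.17, 0.1699]
tool_rot: [0.655, 0.755, -0.002, -0.002]
ft_force: [1.8, -0.5, -1.1]
grip_width: 0.0368
grip_force: 0.0
```

Emit:
servo_tool --rows '[0.1,0,0,-0.03,0,-0.5,-0.035,0,-0.01,0,-0.5,-0.035,0,0,0,-1,-0.035,0,0,0,-1,0,0,0,0]'

```text
time: 18.98
position: [0.5755, 0.0607, 0.2125]
tool_rot: [0.657, 0.754, 0.0, 0.003]
ft_force: [0.6, -0.2, 0.1]
grip_width: 0.0579
grip_force: 0.0
```

Emit:
servo_tool --rows '[-1,0,0,0,0,-1,0,0,0,0,-1,0,0,0,0,-1,0,0,0,0,-1,0,0,0,0]'

```text
time: 19.4
position: [0.573, 0.0675, 0.21]
tool_rot: [0.655, 0.756, -0.0, -0.0]
ft_force: [0.1, 1.1, -0.1]
grip_width: 0.0852
grip_force: 0.0
```

Run:
```python
from h import *
s,w=wrist(); print(s["time"],s["position"],s["grip_width"])
a=w["pixels"][40:140,150:360,::-1]; cv2.imwrite("pics/w8c.png",cv2.resize(a,None,fx=3.6,fy=3.6,interpolation=2))
X=[.5337,.1663,.1396]; print((proj(w,[mag(X,.0075,0,.015),mag(X,.0235,0,.015),mag(X,.0395,0,.015)])-[150,40])*3.6)
```

```text
19.4 [0.57298977 0.06747004 0.21004354] 0.08517731232553509
[[ 95.97138697 189.03697074]
 [142.85762181 187.19706923]
 [191.67796806 185.27743976]]
```

View pics/w8c.png

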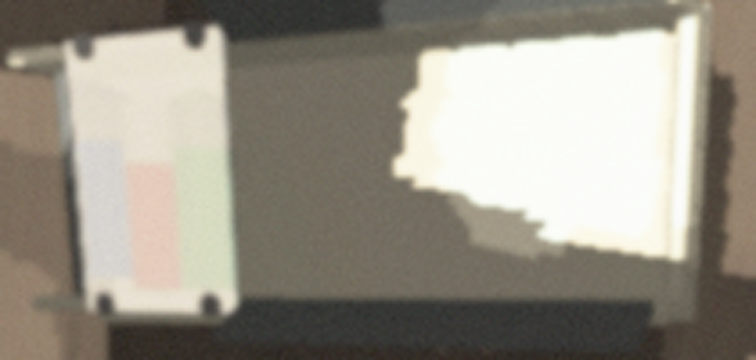

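Blue, red and green bands lie side by side under the cover at columns 100, 150 and 200 of the crop. The arm is clear, so I'm handing in.

```bash
python3 -c "
from rig import robot
print(robot.hand_in())"
```

```text
the job is handed in; nothing more can be done
None
```

I loaded the red and then the green battery behind the blue one and handed the job in at about 19 s; the last wrist picture shows blue, red, green in a row under the cover, the arm never went near the cup, tape roll or peg, and the hand-in call returned no verdict.

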